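Snap the spindle clip onto the thread stand

ROBOT

A 6-joint arm with a two-finger parallel gripper is mounted at the origin on the work surface; the furniture and walls round the work are solid. World frame = base frame: x ahead of the robot, y to its left, z up, the work surface at z = 0. Lengths are in m, angles in rad, forces in N, time in s.
With the tool pointing down it reaches from about 0.3 to 0.875 m from the base axis. Payload 6.4 kg.
Tool frame: the origin (TCP) lies midway between the tips of the shut fingers; the grasp point (between the pads) lies 19 mm behind it; z points along the fingers, y is the direction in which the jaws open and shut (so a half turn about z gives the same grasp; the last joint's range is limited). The gripper opens to 88 mm and grips with 3 to 60 N. Pads are 18 mm wide; open, the fingers measure 123 mm over their backs; the gripper's body (75 mm by 187 mm) begins 45 mm behind the grasp point.
Start: joints at [0.994, 0.181, 1.607, -0, 1.354, -0.206], TCP at [0.208, 0.536, 0.239] pointing down, gripper open.
Joint ranges: [-2.99, 2.99], [-0.89, 2.07], [0.3, 2.58], [-1.14, 4.28], [0, 2.63], [-3.12, 3.12]. Speed limits (rad/s): [2.57, 2.57, 3.01, 3.14, 3.14, 3.14].

INTERFACE

Orientations are given as a unit quaternion [x, y, z, w].
In Python, from workcell import reach, move_l, movej, gripper_to, dwell, solve_ik, snapshot, get_calibration, IKError, sign_off, current_time_s, current_qpos, current_joint_vel, current_joint_efforts, current_ee_pos, current_orientation, current_ft_force, current_moment, current_opening gives the robot as it stands. Calls block until the motion is done:
- reach(position, orientation): joint-space move of the TCP to a pose.
- move_l(position, rotation=None, feed=0.15, guard=None): straight line of the TCP; rotation=None keeps the orientation; feed is the mean speed in m/s. With guard (N) it stops when the force on the tool has changed by that much, and returns True; else False.
- movej(angles): joint-space move.
- gripper_to(opening): opening from 0.0 (shut) to 1.0 (fully open); the grip force is fixed at half the most; returns when the fingers have stopped.
- dwell(seconds).
- solve_ik(position, orientation): joint angles nearest the present ones, or None.
- snapshot(name): name is "side" or "top"; returns the picture (420x560x3 uint8, red, green, blue); there is no depth.
- get_calibration(name): a dict with "intrinsics" (3x3 intrinsics, pixels), "eye" and "rotation" of the camera in the world. Camera axes: x right, y down, z forward; pixel columns grow to the right and rows downward; lengths in m; the calibration is good to about 2 mm. A picture is of the moment at which its call begins. get_calibration takes no time and is no camera call.
A pose or a line that the arm cannot do raises IKError and nothing moves.
- sign_off(): hands the job in, once; it reports no verdict.
Readings, each from a call of its own:
- current_time_s(): time.
- current_qpos(): joint angles.
- current_joint_vel(): joint speeds.
- current_joint_efforts(): joint torques, N m.
- current_ee_pos(): TCP position.
- current_orientation(): TCP orientation.
- current_ft_force(): force on the tool from outside, world axes, zero at the start.
- current_moment(): the same for the moment, N m.
- current_opening(): opening from 0.0 (shut) to 1.0 (fully open).
Only numpy, scipy, OpenCV 4.12 (cv2) and the standard library are available. Lean on these libraries where they do the work, as an engineer would, in place of code of your own. Each camera call takes 0.05 s, during which the arm holds its last target.

TASK

Lock the spool's spindle on the thread stand: take the two-pronged fork tool from its rack and with its prongs push the split clip along the stand's channel, in under the tray, until the clip snaps fully home in the groove of the spindle. Then hang the fork upright back in its rack by its guard and let go. Do not touch the clip with the gripper, and leave the dish, jar and bracelet where they are.

Things in the scene. Friction and masses are not known exactly. Their poses are not given: they have to be found in the camera images.
- stand: Thread stand, fixed; origin on the table under the spindle's axis. Its x is the direction in which the clip is pushed (roughly away from the robot), z up. Wooden base 88 x 116 mm, a blue thread spool, above it an aluminium plate (x -77 to +24, y -37 to +37 mm), upper face 78 mm above the table, with the grooved spindle and the clip's channel; a wooden tray on two rear posts roofs the spindle.
- tray_edge (a point): Middle of the tray's lower front edge, 44 mm before the spindle (stand's -x) and 140 mm above the table. The tray runs back from here 70 mm, is 116 mm wide and 18 mm high. So the tool that pushes the clip home cannot be upright: gripper and tool must lean back towards the stand's -x, about 27 to 45 degrees from vertical.
- channel (a point): Near end of the clip's channel, on the plate's upper face. From here two walls, 56 mm apart inside, run 64 mm towards the spindle, each with a thin lip reaching inward over the clip's edge (47 mm clear between the lips, tops 10 mm above the plate). Open between the lips and at this near end.
- groove (a point): Middle of the spindle's groove, on its axis, 82 mm above the table. The neck in the groove is 14 mm in diameter and 8 mm high, from the plate up; above it is the spindle's head, 22 mm in diameter, 11 mm high. Axes as those of the stand.
- clip: Split steel clip lying loose in the channel, 52 mm wide, 48 mm long; origin at its underside below clip_centre. Jaws open towards its x, within a few degrees of the stand's x. Its sprung jaws meet the neck about 12 mm before home, must be forced apart (about 5 N), pass the widest point about 6.5 mm before home, then snap in. Pushed further it meets a solid stop.
- clip_centre (a point): Centre of the clip's opening, half-way up its 5 mm plate. The clip is home when this point is on the spindle's axis (about 1 mm play). It starts 26 to 34 mm short of that.
- clip_wall (a point): Point on the rear face of the clip's upright push wall, 30 mm behind clip_centre and 11 mm above the plate the clip lies on. The wall is 38 mm wide and reaches 18 mm above the plate. From its middle a fin, 6 mm wide and as high, runs 6 mm further back; the fork's prongs press on the wall, one on each side of the fin.
- fork_grip (a point): Middle of the fork tool's wooden handle, the place to grip. Its z runs along the tool from prong tips to handle end, its y across the prongs. Handle 24 mm (x) by 18 mm (y) by 55 mm, its end 27 mm beyond this point; below it a guard plate 30 x 56 x 6 mm, upper face 28 mm and lower face 34 mm below this point.
- fork: The fork tool, 100 g, steel with a wooden handle; origin midway between its prong tips, 100 mm below fork_grip. Two round prongs, 6 mm in diameter with rounded ends, axes 22 mm apart along y (28 mm overall), 30 mm long, on a stem 14 mm wide. It is the same turned half round.
- rack_top (a point): Fixed wooden rack for the fork; the point is centred between its two upright cheeks, level with their tops, 78 mm above the table; its x runs along the cheeks. Cheeks 56 mm long (x), 8 mm thick, 38 mm apart: the fork hangs upright with prongs between them and guard resting on both (fork_grip is then 34 mm above this point, prong tips 12 mm above the table).
- dish: Octagonal glass bead dish, 67 mm wide, 18 mm high, origin under its centre. A bystander.
- jar: Low white round jar, 45 to 52 mm wide, about 20 mm high, origin under its centre. A bystander.
- bracelet: Bead bracelet lying flat, 68 x 65 x 10 mm, origin under its centre. A bystander.
Mind the look-alikes: they are no part of the job. What is shaped like the clip but red is not meant. There is more than one size of the fork; the job needs the smaller.

How it is judged:
On the way, in this order (a step that is already met when the one before it is completed fails the run):
1. the fork is taken out of its rack (distance between fork_grip and rack_top above 0.08 m), for 0.1 s.
2. the fork presses on the clip (contact force between fork and clip above 0.5 N), for 0.02 s.
3. the clip has snapped home in the groove (horizontal distance between clip_centre and groove below 0.0035 m and z of clip_centre in the frame of groove between -0.004 and 0.002 m), for 0.2 s.
At the end, for the whole second after the job is handed in: The clip is home: clip_centre within 3.5 mm of the spindle's axis and lying in the groove; the fork hangs at rest in its rack on its guard: fork_grip within 22 mm sideways of rack_top and 30 to 39 mm above it, tilted less than 0.12 rad (all of step 3 and horizontal distance between fork_grip and rack_top below 0.022 m and z of fork_grip in the frame of rack_top between 0.03 and 0.039 m and angle between fork_grip's own z axis and vertical below 0.12 rad and linear speed of fork below 0.02 m/s); the robot touches nothing.
It fails at once if the gripper touches the clip (contact force between any of the fingers, the arm and clip above 0.5 N).
It fails at once if a bystander (dish, jar or bracelet) is moved more than 25 mm (distance of any of dish, jar, bracelet from where it was at the start of the episode above 0.025 m).
It also fails if it takes over 53 s, if anything falls off the work surface, if the arm or the gripper's body presses on something with over 40 N, if the wrist force passes 120 N, or if a joint passes its speed limit or range.

## Working session

There is one attempt and no reset: what is moved stays moved. The work goes in short steps, each a Python script; the robot and the scene stay as the last script left them, time stands still between calls to the robot, and variables do not carry over. Pictures are saved under pics/ and viewed, and the job is handed in when it is done.

```bash
ls; mkdir -p pics; python3 - <<'E'
from workcell import *
import cv2,numpy as np
for n in("side","top"):
    im=snapshot(n); cv2.imwrite(f"pics/{n}0.png",im[:,:,::-1]); c=get_calibration(n); print(n,c)
print(current_time_s(),current_ee_pos(),current_orientation(),current_opening())
E
```

```text
pics
side {'intrinsics': array([[523.36415972,   0.        , 276.27995893],
       [  0.        , 523.36415972, 210.25142443],
       [  0.        ,   0.        ,   1.        ]]), 'eye': array([-0.17238897, -0.85511356,  0.67610244]), 'rotation': array([ 0.81697281, -0.27024157,  0.16322802, -0.48257801])}
top {'intrinsics': array([[408.59519688,   0.        , 282.37381733],
       [  0.        , 408.59519688, 217.24427689],
       [  0.        ,   0.        ,   1.        ]]), 'eye': array([ 0.35347111, -0.02565507,  0.987856  ]), 'rotation': array([-0.70065951,  0.71184015, -0.02039594,  0.04408918])}
0.1 [0.20805722 0.53552351 0.2379029 ] [ 1.84312491e-01  9.82867370e-01 -7.39121952e-04 -3.02568765e-04] 0.9993349049726872
```

View pics/side0.png

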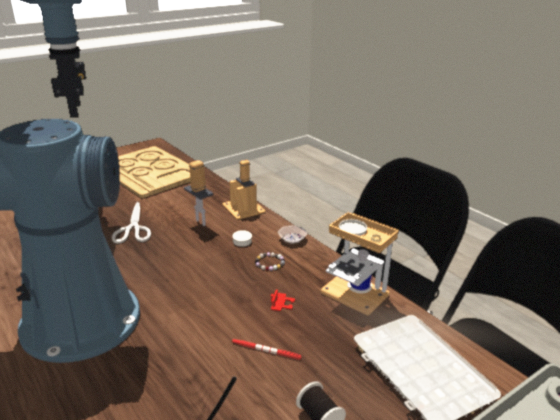

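View pics/top0.png

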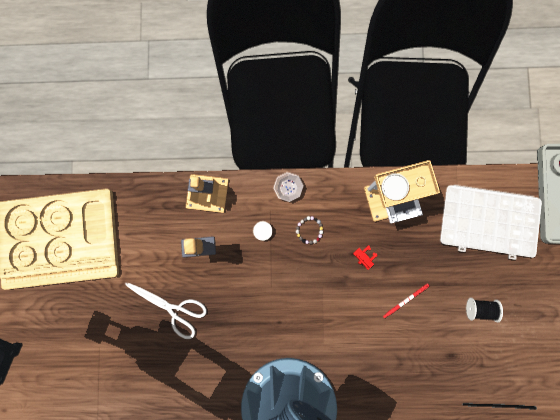

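```bash
cat > h.py <<'E'
from workcell import *
import cv2,numpy as np
from scipy.spatial.transform import Rotation as R
C={n:get_calibration(n) for n in("side","top")}
def ray(n,u,v):
    c=C[n];d=np.linalg.inv(c["intrinsics"])@[u,v,1.];d=R.from_quat(c["rotation"]).apply(d);return np.array(c["eye"]),d/np.linalg.norm(d)
def plane(n,u,v,z):
    o,d=ray(n,u,v);return o+d*(z-o[2])/d[2]
def proj(n,p):
    c=C[n];q=R.from_quat(c["rotation"]).inv().apply(np.atleast_2d(p)-c["eye"])@np.array(c["intrinsics"]).T;return q[:,:2]/q[:,2:]
def tri(uvs,uvt):
    A=[];b=[]
    for n,uv in(("side",uvs),("top",uvt)):
        o,d=ray(n,*uv);P=np.eye(3)-np.outer(d,d);A.append(P);b.append(P@o)
    A=np.vstack(A);b=np.hstack(b);x,r,_,_=np.linalg.lstsq(A,b,rcond=None);return x,np.sqrt(r)
def crop(im,x0,y0,w,h,name,W=800):
    s=min(W/w,600/h);cv2.imwrite("pics/"+name,cv2.resize(im[y0:y0+h,x0:x0+w],None,fx=s,fy=s,interpolation=cv2.INTER_CUBIC))
E
python3 - <<'E'
from h import *
s=cv2.imread("pics/side0.png");t=cv2.imread("pics/top0.png")
crop(s,170,140,140,105,"c1.png");crop(t,170,160,120,90,"c2.png");crop(s,310,200,100,110,"c3.png");crop(t,350,150,100,75,"c4.png")
E
```

```text
(no output)
```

View pics/c1.png

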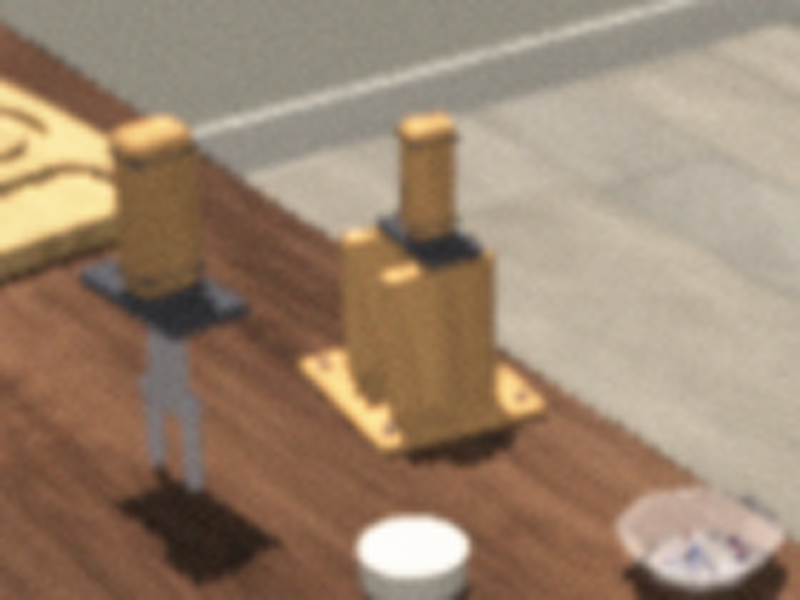

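View pics/c2.png

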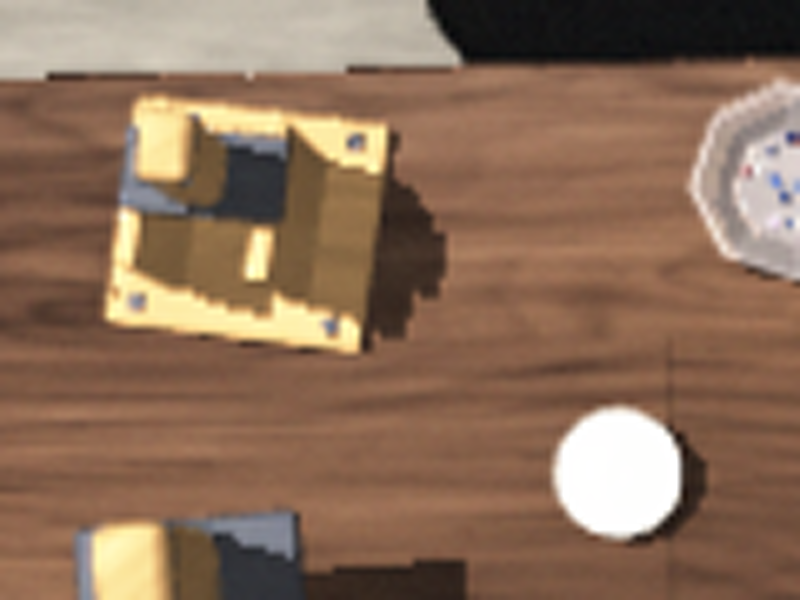

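View pics/c3.png

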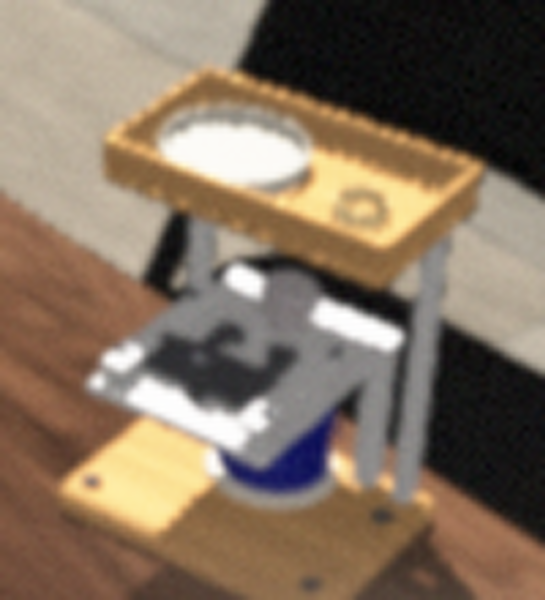

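View pics/c4.png

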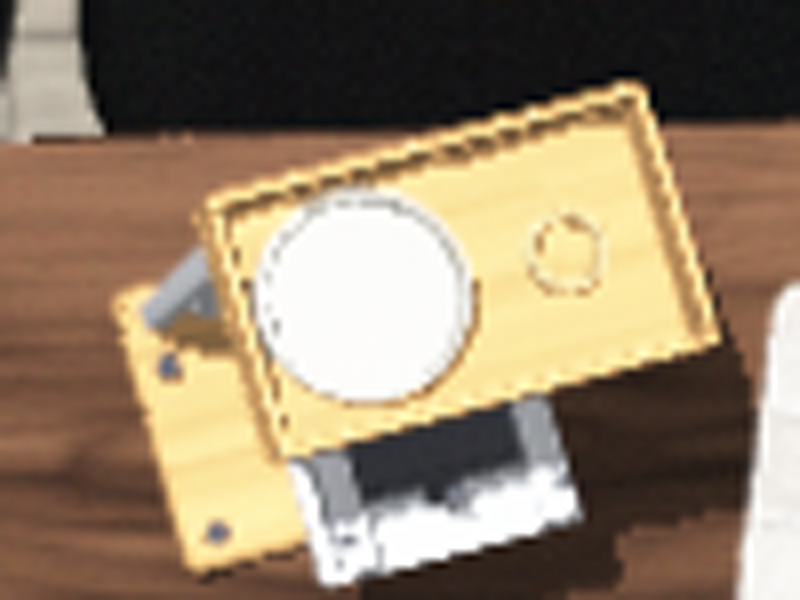

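The two fork candidates are side px (244,175)/top (207,190), the small one in the rack, and side (197,190)/top (198,247), the big one standing on the table. I choose the one in the rack because its guard rests on both cheeks. The clip is the dark/grey piece in the stand's channel at side (347,266). The red one at side (283,300) is the look-alike. Next I measure.

```bash
python3 - <<'E'
from h import *
f=lambda X,Y,s,ox,oy:((X+.5)/s-.5+ox,(Y+.5)/s-.5+oy)
T4=lambda X,Y:f(X,Y,8,350,150)
T2=lambda X,Y:f(X,Y,800/120,170,160)
S3=lambda X,Y:f(X,Y,600/110,310,200)
S1=lambda X,Y:f(X,Y,800/140,170,140)
print("tray top");q=[plane("top",*T4(*p),.158) for p in((203,200),(640,80),(718,338),(285,460))]
for a in q:print(a.round(4))
print([np.linalg.norm(q[i]-q[i-1]).round(4) for i in range(4)])
for a,b in((1,0),(2,3)):
    d=q[b]-q[a];print("yaw",np.degrees(np.arctan2(-d[0],d[1])))
print("plate near corners",[plane("top",*T4(*p),.078).round(4) for p in((325,588),(582,518))])
print("side tray top far-left, near-left, near-right, far-right",[plane("side",*S3(*p),.158).round(4) for p in((210,68),(105,148),(390,245),(483,165))])
print("side plate near L,R",[plane("side",*S3(*p),.078).round(4) for p in((90,385),(262,468))])
print("handle top tri",tri(S1(427,120),T2(163,145)), plane("top",*T2(163,145),.139),plane("side",*S1(427,120),.139))
print("guard corners top z.084",[plane("top",*T2(*p),.084).round(4) for p in((130,130),(290,140),(283,222),(118,208))])
print("base corners z.006",[plane("top",*T2(*p),.006).round(4) for p in((140,97),(388,125),(360,352),(105,322))])
print("side cheek tops:",[plane("side",*S1(*p),.078).round(4) for p in((385,280),(418,268),(345,236),(378,228),(495,250))])
E
```

```text
tray top
[ 0.5139 -0.1889  0.158 ]
[ 0.5427 -0.3007  0.158 ]
[ 0.4758 -0.3171  0.158 ]
[ 0.4467 -0.2072  0.158 ]
[np.float64(0.0697), np.float64(0.1154), np.float64(0.0688), np.float64(0.1137)]
yaw 14.40192501882662
yaw 14.826433454900782
plate near corners [array([ 0.4199, -0.2344,  0.078 ]), array([ 0.4381, -0.3056,  0.078 ])]
side tray top far-left, near-left, near-right, far-right [array([ 0.51  , -0.1938,  0.158 ]), array([ 0.4386, -0.2147,  0.158 ]), array([ 0.4732, -0.3199,  0.158 ]), array([ 0.5388, -0.3028,  0.158 ])]
side plate near L,R [array([ 0.4159, -0.2384,  0.078 ]), array([ 0.4309, -0.3108,  0.078 ])]
handle top tri (array([0.51062507, 0.18898566, 0.13869955]), array([0.00089247])) [0.51110279 0.18857249 0.139     ] [0.50969626 0.18871764 0.139     ]
guard corners top z.084 [array([0.5267, 0.2138, 0.084 ]), array([0.5221, 0.1592, 0.084 ]), array([0.4942, 0.1615, 0.084 ]), array([0.5001, 0.2177, 0.084 ])]
base corners z.006 [array([0.5539, 0.2308, 0.006 ]), array([0.5415, 0.1389, 0.006 ]), array([0.458 , 0.1494, 0.006 ]), array([0.4707, 0.2432, 0.006 ])]
side cheek tops: [array([0.4715, 0.168 , 0.078 ]), array([0.4902, 0.1694, 0.078 ]), array([0.4815, 0.2173, 0.078 ]), array([0.4985, 0.2155, 0.078 ]), array([0.5291, 0.1642, 0.078 ])]
```

```bash
cat >> h.py <<'E'
def ori_down(yaw,s):  # jaw y along frame y
    y=s*np.array([-np.sin(yaw),np.cos(yaw),0]);z=np.array([0,0,-1.]);return R.from_matrix(np.c_[np.cross(y,z),y,z]).as_quat()
SY=np.radians(14.6);EX=np.array([np.cos(SY),np.sin(SY),0]);EY=np.array([-np.sin(SY),np.cos(SY),0]);EZ=np.array([0,0,1.])
def push_pose(O,tip,th,s):  # tip in stand frame
    fz=-np.sin(th)*EX+np.cos(th)*EZ;z=-fz;y=s*EY
    p=np.array([O[0],O[1],0])+tip[0]*EX+tip[1]*EY+tip[2]*EZ+.081*fz
    return p,R.from_matrix(np.c_[np.cross(y,z),y,z]).as_quat()
FG=np.array([.5106,.189]);FY=np.radians(-6.5);O0=np.array([.5012,-.2532])
E
python3 - <<'E'
from h import *
for s in(1,-1):
    print(s)
    for p,o in [((*FG,.25),ori_down(FY,s)),((*FG,.093),ori_down(FY,s))]+[push_pose(O0,t,np.radians(36),s) for t in((-.1,0,.17),(-.1,0,.088),(-.03,0,.088))]:
        q=solve_ik(p,o);print(np.round(p,3),None if q is None else np.round(q,2))
E
```

```text
1
[0.511 0.189 0.25 ] [ 0.14  0.1   1.67 -0.    1.37 -1.32]
[0.511 0.189 0.093] [ 0.14  0.29  1.79 -0.    1.05 -1.32]
[ 0.358 -0.29   0.236] [-1.39 -0.21  2.13  0.65  1.34  2.88]
[ 0.358 -0.29   0.154] [-1.39 -0.06  2.19  0.69  1.17  2.74]
[ 0.426 -0.273  0.154] [-1.2  -0.01  2.14  0.73  1.06  2.87]
-1
[0.511 0.189 0.25 ] [ 0.14  0.1   1.67 -0.    1.37  1.82]
[0.511 0.189 0.093] [ 0.14  0.29  1.79 -0.    1.05  1.82]
[ 0.358 -0.29   0.236] [-1.39 -0.21  2.13  0.65  1.34 -0.27]
[ 0.358 -0.29   0.154] [-1.39 -0.06  2.19  0.69  1.17 -0.4 ]
[ 0.426 -0.273  0.154] [-1.2  -0.01  2.14  0.73  1.06 -0.27]
```

```bash
python3 - <<'E'
from h import *
reach([*FG,.20],ori_down(FY,-1)); 
print(current_time_s(),current_ee_pos())
for n in("side","top"):cv2.imwrite(f"pics/{n}1.png",snapshot(n)[:,:,::-1])
s=cv2.imread("pics/side1.png");crop(s,190,120,120,90,"d1.png")
E
```

```text
1.8667 [0.51042646 0.18950913 0.20003955]
```

View pics/d1.png

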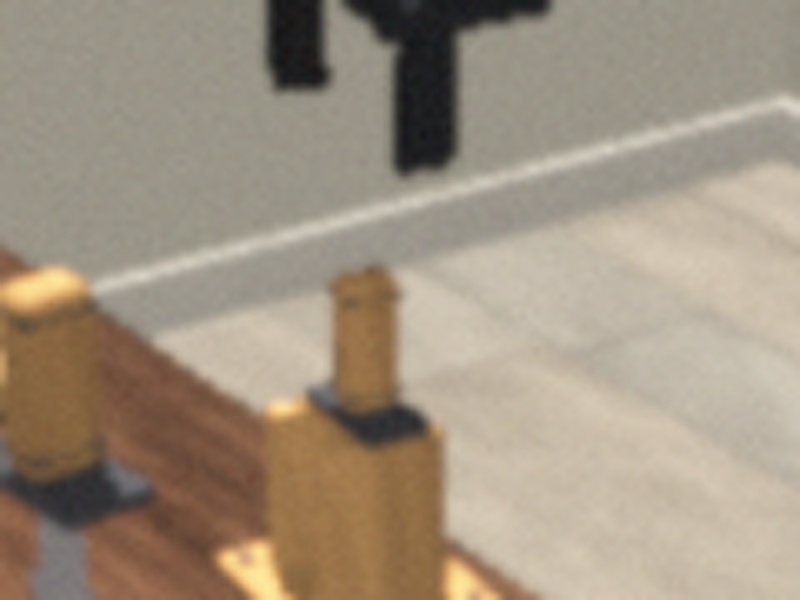

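```bash
python3 - <<'E'
from h import *
p=current_ee_pos();y=R.from_quat(current_orientation()).apply([0,1,0])
print(proj("side",[p,p+.053*y,p-.053*y]),[(190+x/6.667,120+yy/6.667) for x,yy in((362,125),(300,85),(425,165),(363,270))], proj("side",[*FG,.139]))
move_l([*FG,.093],feed=.12,guard=8)
gripper_to(0.0)
print(current_time_s(),current_ee_pos(),current_opening()*88,current_ft_force())
E
```

```text
[[243.74665613 138.07056443]
 [253.69174356 144.85942334]
 [234.3861731  131.6807766 ]] [(244.2972851357432, 138.74906254687266), (234.99775011249437, 132.7493625318734), (253.74681265936704, 144.7487625618719), (244.4472776361182, 160.49797510124495)] [[244.5434433  160.47029514]]
4.0667 [0.51061063 0.18900823 0.09298301] 17.586127542980986 [-0.83748166 -1.12364339 -0.29744375]
```

Gripped at 17.6 mm against the 18 mm handle. I lift it, go near the stand and check the fork tip in the pictures.

```bash
python3 - <<'E'
from h import *
move_l([*FG,.26],feed=.2)
p,o=push_pose(O0,(-.12,0,.18),np.radians(36),-1)
reach(p,o);dwell(.2)
p,o=push_pose(O0,(-.12,0,.095),np.radians(36),-1)
move_l(p,o,feed=.15);dwell(.2)
print(current_time_s(),current_ee_pos(),p,current_opening()*88,current_ft_force())
for n in("side","top"):cv2.imwrite(f"pics/{n}2.png",snapshot(n)[:,:,::-1])
tip=p-.081*(-R.from_quat(o).apply([0,0,1]))
gr=tip+.1*(-R.from_quat(o).apply([0,0,1]))
print(proj("side",[tip+.011*EY,tip-.011*EY,tip,gr]),proj("top",[tip+.011*EY,tip-.011*EY]))
crop(cv2.imread("pics/side2.png"),290,190,120,120,"e1.png");crop(cv2.imread("pics/top2.png"),340,150,120,90,"e2.png")
E
```

```text
8.05 [ 0.33913844 -0.29617338  0.1614547 ] [ 0.33900168 -0.2954495   0.16053038] 17.396644671208172 [ 0.13366679  0.60308577 -0.84333221]
[[325.33011389 277.48897751]
 [335.2349334  281.9383665 ]
 [330.25205488 279.699985  ]
 [313.86403962 257.17606891]] [[410.56762629 239.49778036]
 [420.40346124 236.77680772]]
```

View pics/e1.png

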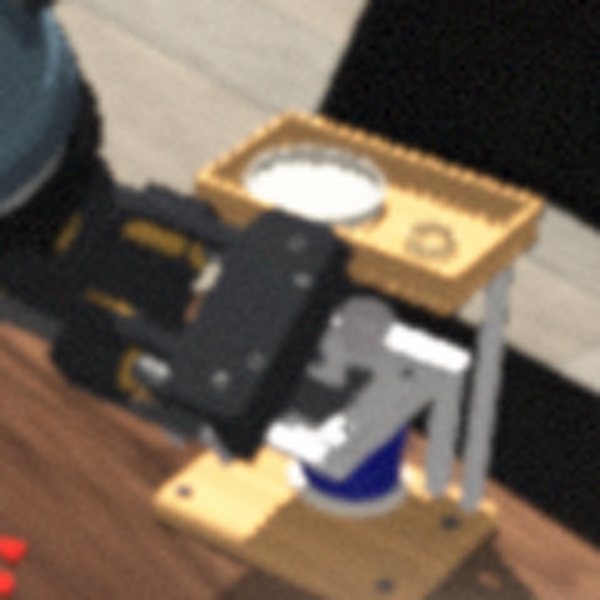

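View pics/e2.png

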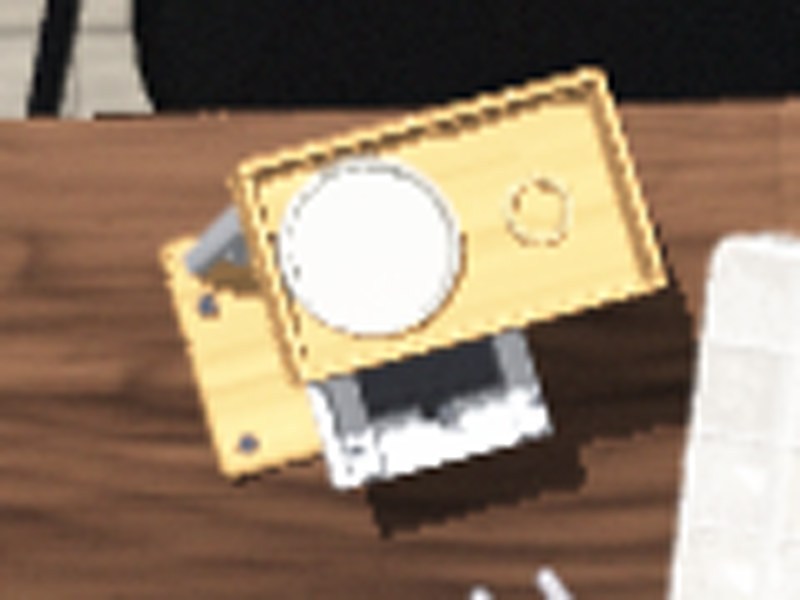

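```bash
python3 - <<'E'
from h import *
crop(cv2.imread("pics/top2.png"),380,190,72,54,"e3.png")
s=cv2.imread("pics/side2.png");crop(s,315,245,64,48,"e4.png")
E
```

```text
(no output)
```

View pics/e3.png

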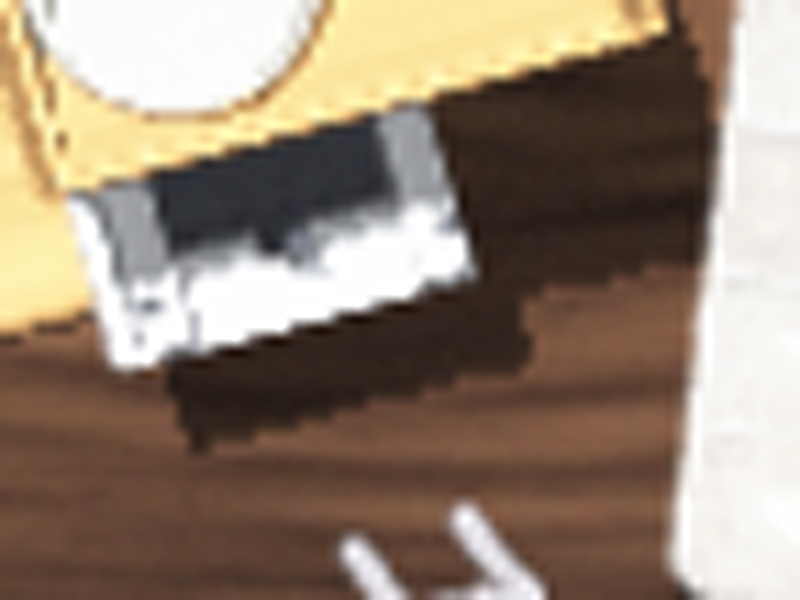

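View pics/e4.png

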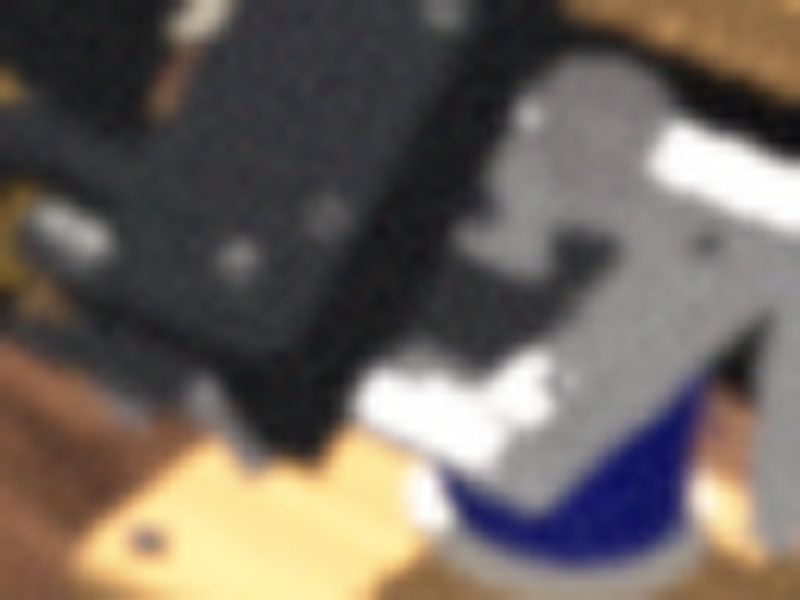

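```bash
python3 - <<'E'
from h import *
S=lambda X,Y:((X+.5)/12.5-.5+315,(Y+.5)/12.5-.5+245)
T=lambda X,Y:((X+.5)/11.111-.5+380,(Y+.5)/11.111-.5+190)
def sf(p,O=O0):
    d=p[:2]-O;return (np.array([d@EX[:2],d@EY[:2],p[2]])*1e3).round(1)
print("head side",plane("side",*S(605,91),.097),sf(plane("side",*S(605,91),.097)))
for nm,z,ps in(("plate corners",.078,((120,368),(472,275))),("lips",.088,((150,185),(378,125),(165,265),(395,190))),("wall outer",.088,((105,195),(430,103),(130,275),(450,190))),("tips",.0955,((355,548),(465,515)))):
    print("top",nm,[sf(plane("top",*T(*p),z)) for p in ps])
print("fin shadow", sf(plane("top",*T(275,245),.09)))
print("side plate right corner (upper face)",sf(plane("side",*S(540,500),.078)),"tipR",sf(plane("side",*S(250,455),.0955)))
print("actual tip",sf(current_ee_pos()+.081*R.from_quat(current_orientation()).apply([0,0,1])))
E
```

```text
head side [ 0.49936736 -0.25426238  0.097     ] [-2.  -0.6 97. ]
top plate corners [array([-73.2,  38.1,  78. ]), array([-74.1, -34.2,  78. ])]
top lips [array([-40.1,  24.4,  88. ]), array([-40.8, -22.1,  88. ]), array([-56.2,  26.1,  88. ]), array([-54. , -21.5,  88. ])]
top wall outer [array([-39.7,  33.4,  88. ]), array([-39.3, -33.2,  88. ]), array([-56.2,  33.3,  88. ]), array([-56.9, -31.8,  88. ])]
top tips [array([-119.2,    8.8,   95.5]), array([-118.7,  -13.5,   95.5])]
fin shadow [-58.2   4.8  90. ]
side plate right corner (upper face) [-80.1 -36.8  78. ] tipR [-118.8   -8.7   95.5]
actual tip [-120.1   -0.6   95.6]
```

```bash
python3 - <<'E'
from h import *
p,o=push_pose(O0,(-.082,.0005,.0945),np.radians(36),-1)
print(move_l(p,o,feed=.08,guard=6));dwell(.2)
print(current_time_s(),current_ft_force())
for n in("side","top"):cv2.imwrite(f"pics/{n}3.png",snapshot(n)[:,:,::-1])
crop(cv2.imread("pics/top3.png"),380,180,72,54,"f3.png")
crop(cv2.imread("pics/side3.png"),315,240,64,48,"f4.png")
E
```

```text
False
8.975 [-0.39931076  0.0809878  -1.06971301]
```

View pics/f3.png

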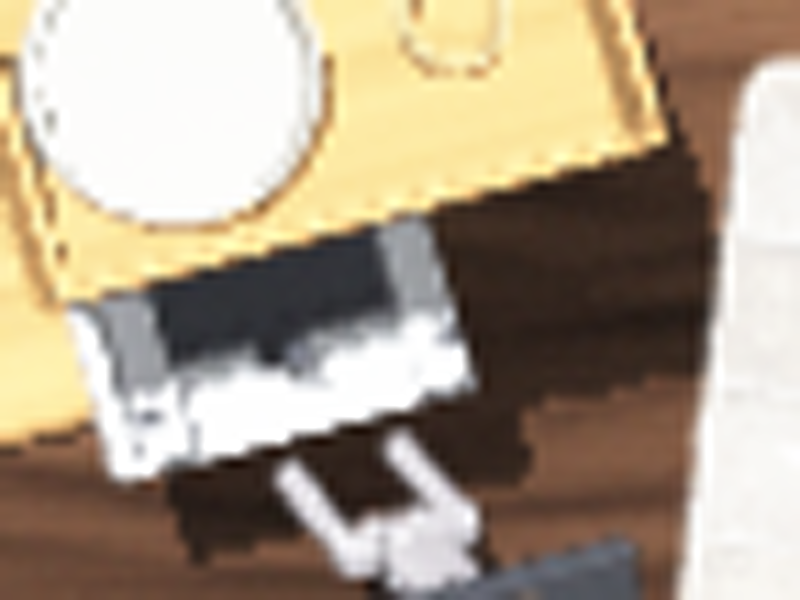

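View pics/f4.png

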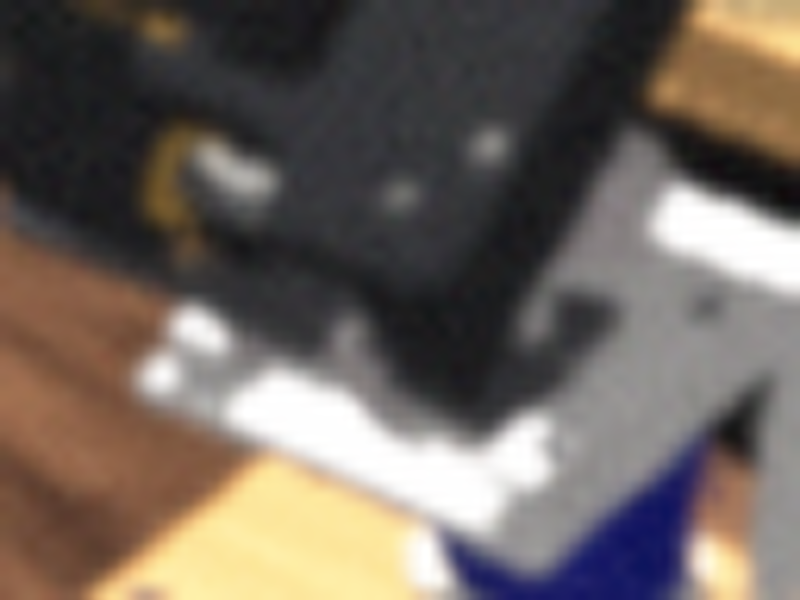

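```bash
python3 - <<'E'
from h import *
S=lambda X,Y:((X+.5)/12.5-.5+315,(Y+.5)/12.5-.5+240)
T=lambda X,Y:((X+.5)/11.111-.5+380,(Y+.5)/11.111-.5+180)
def sf(p,O=O0):
    d=p[:2]-O;return (np.array([d@EX[:2],d@EY[:2],p[2]])*1e3).round(1)
a=current_ee_pos()+.081*R.from_quat(current_orientation()).apply([0,0,1])
print("actual",sf(a))
print("tips",[sf(plane("top",*T(*p),a[2])) for p in((288,473),(398,442))])
# prong bases (30mm up) for tilt check
fz=-R.from_quat(current_orientation()).apply([0,0,1]);b=a+.03*fz
print("prong base actual",sf(b),[sf(plane("top",*T(*p),b[2])) for p in((345,560),(470,525))])
print("plate",[sf(plane("top",*T(*p),.078)) for p in((120,480),(472,385))])
inv=lambda uv:((np.array(uv)-[379.5,179.5])*11.111-.5).round(0)
print("pred zoom tips",inv(proj("top",[a+.011*EY,a-.011*EY,b+.011*EY,b-.011*EY])))
invs=lambda uv:((np.array(uv)-[314.5,239.5])*12.5-.5).round(0)
print("pred side zoom tips",invs(proj("side",[a+.011*EY,a-.011*EY])))
E
```

```text
actual [-82.3   0.3  94.5]
tips [array([-81. ,  10.4,  94.5]), array([-80.9, -11.9,  94.5])]
prong base actual [-99.9   0.3 118.8] [array([-99.9,  11.6, 118.8]), array([-99.8, -13. , 118.8])]
plate [array([-73.4,  38.2,  78. ]), array([-73.8, -34.3,  78. ])]
pred zoom tips [[286. 481.]
 [394. 450.]
 [347. 560.]
 [459. 529.]]
pred side zoom tips [[270. 363.]
 [393. 416.]]
```

```bash
python3 - <<'E'
from h import *
def tip():
    a=current_ee_pos()+.081*R.from_quat(current_orientation()).apply([0,0,1]);d=a[:2]-O0;return (np.array([d@EX[:2],d@EY[:2],a[2]])*1e3).round(1)
th=np.radians(36)
p,o=push_pose(O0,(-.083,.0022,.0872),th,-1);print(move_l(p,o,feed=.05,guard=6));dwell(.1);f0=current_ft_force();print(tip(),f0)
for x in(-.068,-.06,-.055):
    p,o=push_pose(O0,(x,.0022,.0872),th,-1);g=move_l(p,o,feed=.03,guard=2.);print(g,tip(),(current_ft_force()-f0).round(2))
    if g:break
print(current_time_s(),current_opening()*88)
for n in("side","top"):cv2.imwrite(f"pics/{n}4.png",snapshot(n)[:,:,::-1])
crop(cv2.imread("pics/top4.png"),380,180,72,54,"g3.png")
crop(cv2.imread("pics/side4.png"),315,240,64,48,"g4.png")
E
```

```text
False
[-83.    2.3  87.1] [ 0.09338721  1.10060959 -1.12472446]
False [-67.9   2.4  87.2] [ 0.89 -0.64 -0.89]
False [-59.8   2.3  87.2] [-0.47 -1.    0.55]
False [-54.8   2.3  87.2] [ 0.71 -1.38 -0.08]
10.8583 17.701266012243465
```

View pics/g3.png

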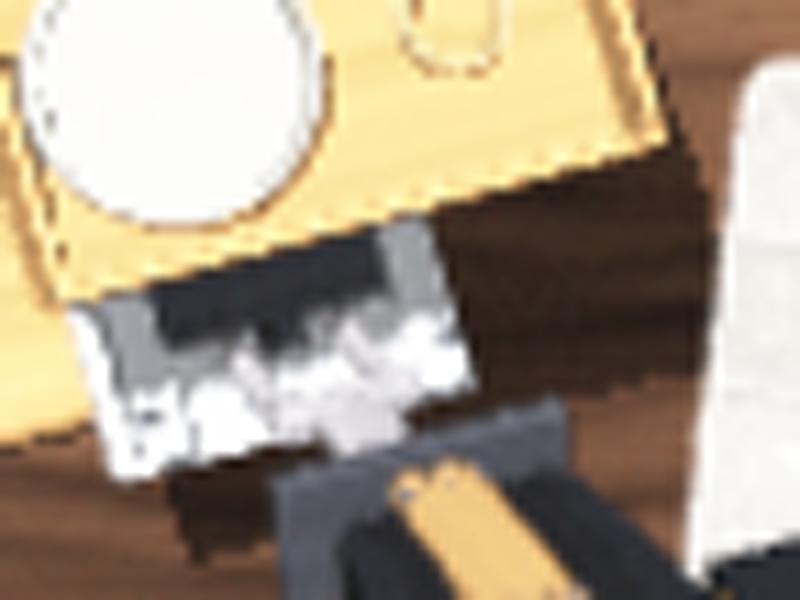

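View pics/g4.png

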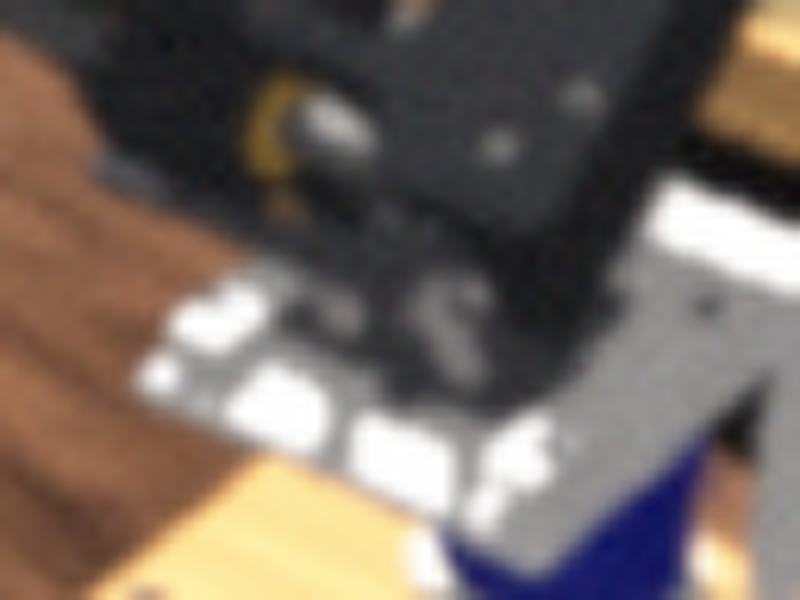

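```bash
python3 - <<'E'
from h import *
def tip():
    a=current_ee_pos()+.081*R.from_quat(current_orientation()).apply([0,0,1]);d=a[:2]-O0;return (np.array([d@EX[:2],d@EY[:2],a[2]])*1e3).round(1)
th=np.radians(36)
f0=current_ft_force()
for x in np.arange(-50,-29.9,2)/1e3:
    p,o=push_pose(O0,(x,.0022,.0872),th,-1);g=move_l(p,o,feed=.03,guard=15.);f=current_ft_force();print(g,tip(),(f@EX).round(2),(f@EY).round(2),f[2].round(2),current_moment().round(2))
    if g or abs(f@EX)>12:break
print(current_time_s(),current_opening()*88)
for n in("side","top"):cv2.imwrite(f"pics/{n}5.png",snapshot(n)[:,:,::-1])
crop(cv2.imread("pics/top5.png"),370,170,96,72,"i3.png")
crop(cv2.imread("pics/side5.png"),315,220,80,60,"i4.png")
E
```

```text
False [-49.8   2.3  87.2] -0.12 -0.09 -1.35 [-0.13  0.49 -0.02]
False [-47.9   2.2  87.2] -0.08 -0.41 -1.0 [-0.11  0.45  0.02]
False [-45.9   2.2  87.2] -0.67 0.35 -1.58 [-0.08  0.43 -0.01]
False [-43.9   2.3  87.2] -0.84 -0.24 -0.94 [-0.1   0.54 -0.04]
False [-42.    2.3  87.1] -0.93 0.46 -1.01 [-0.13  0.65  0.02]
False [-40.3   2.   87. ] -3.77 0.21 -0.96 [-0.29  1.12  0.01]
False [-38.    2.2  87.2] -3.12 -0.16 -0.37 [-0.28  0.99  0.02]
False [-35.6   2.4  87.4] 0.12 0.11 -2.16 [-0.18  0.65 -0.01]
False [-33.6   2.3  87.3] -1.26 0.6 -1.19 [-0.09  0.52 -0.02]
False [-31.8   2.3  87.3] 0.08 -0.27 -1.62 [-0.12  0.47 -0.03]
False [-29.9   2.3  87.2] 0.63 -0.1 -0.77 [-0.1   0.46  0.04]
13.775 17.490611696535822
```

View pics/i3.png

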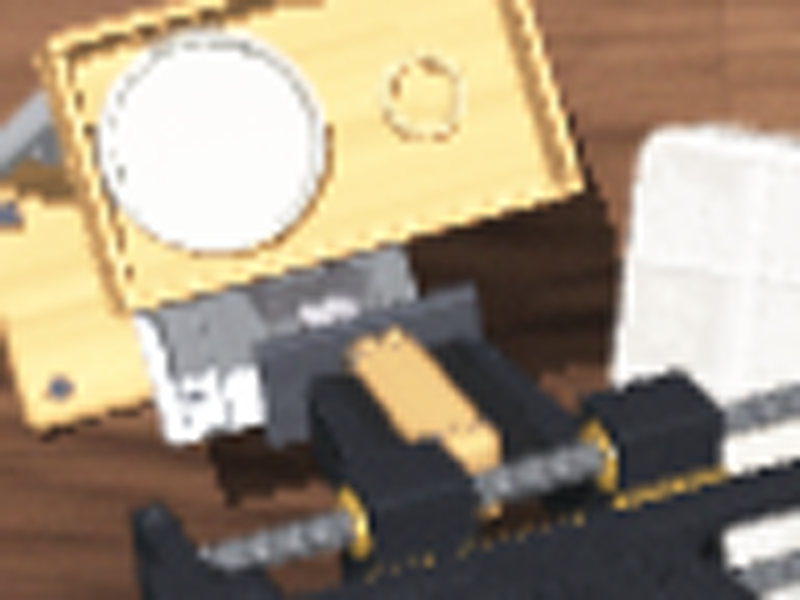

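View pics/i4.png

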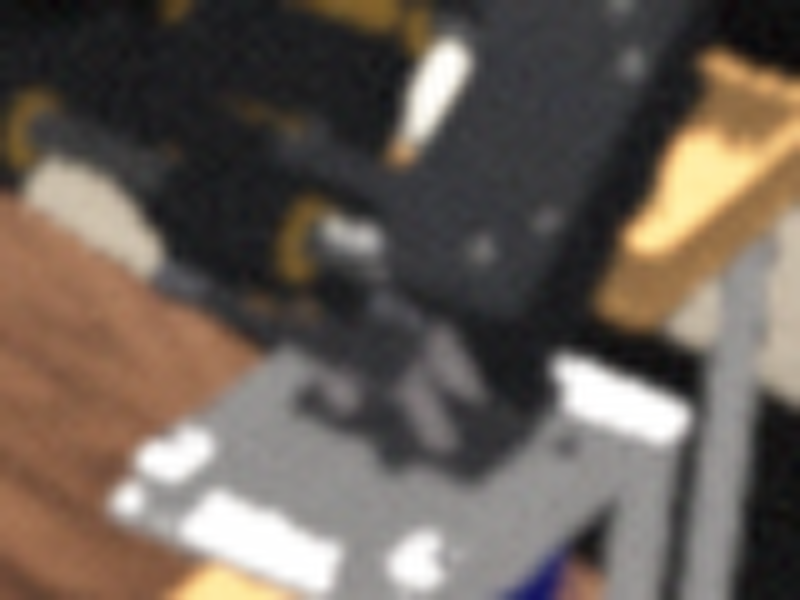

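```bash
python3 - <<'E'
from h import *
def tip():
    a=current_ee_pos()+.081*R.from_quat(current_orientation()).apply([0,0,1]);d=a[:2]-O0;return (np.array([d@EX[:2],d@EY[:2],a[2]])*1e3).round(1)
th=np.radians(36)
for x in np.arange(-29,-23.9,1)/1e3:
    p,o=push_pose(O0,(x,.0022,.0872),th,-1);g=move_l(p,o,feed=.02,guard=8.);dwell(.1);f=current_ft_force();print(g,tip(),(f@EX).round(2),(f@EY).round(2),f[2].round(2),current_moment().round(2))
    if g or abs(f@EX)>4.5:break
print(current_time_s())
for n in("side","top"):cv2.imwrite(f"pics/{n}6.png",snapshot(n)[:,:,::-1])
E
```

```text
False [-29.    2.1  87.2] -0.24 0.29 -1.36 [-0.15  0.56 -0.07]
False [-28.3   2.1  87. ] -3.32 -0.08 -1.71 [-0.33  1.26  0.01]
False [-27.6   2.   86.9] -6.0 0.19 -1.28 [-0.48  1.62 -0.02]
14.925
```

```bash
python3 - <<'E'
from h import *
th=np.radians(36)
p,o=push_pose(O0,(-.085,.0022,.0885),th,-1);print(move_l(p,o,feed=.1,guard=15))
p,o=push_pose(O0,(-.13,.0022,.19),th,-1);print(move_l(p,o,feed=.2,guard=15))
reach([*FG,.26],ori_down(FY,-1));dwell(.3)
print(current_time_s(),current_ee_pos(),current_opening()*88)
for n in("side","top"):cv2.imwrite(f"pics/{n}7.png",snapshot(n)[:,:,::-1])
s=cv2.imread("pics/side7.png");crop(s,320,235,64,48,"j1.png");crop(s,190,100,120,120,"j2.png");crop(cv2.imread("pics/top7.png"),160,140,120,90,"j3.png")
E
```

```text
False
False
18.6667 [0.51080765 0.18831271 0.26005704] 17.791619419385114
```

View pics/j1.png

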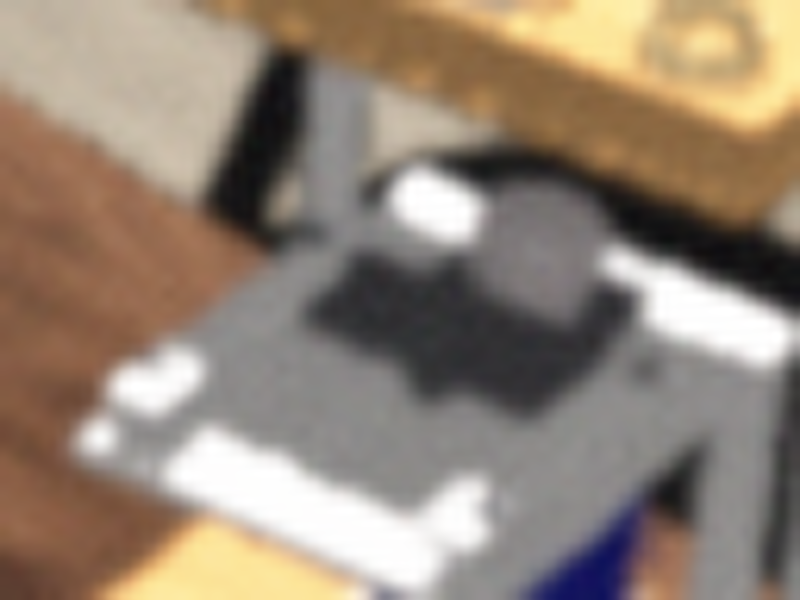

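View pics/j2.png

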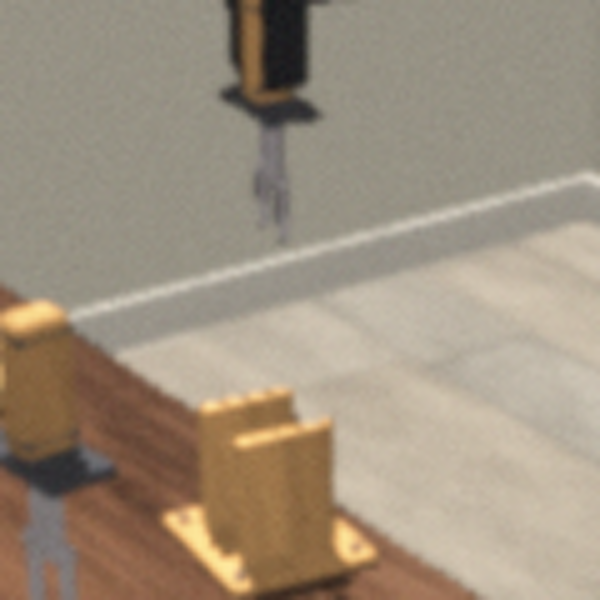

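View pics/j3.png

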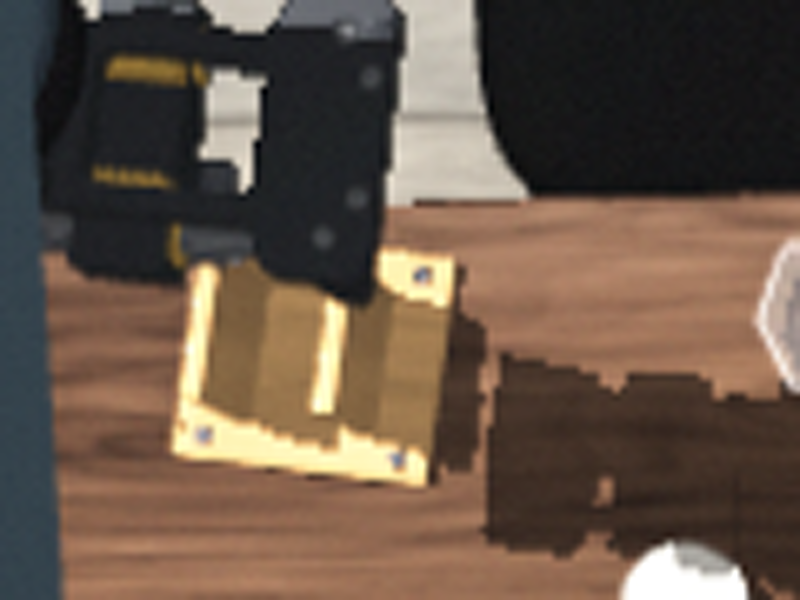

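```bash
python3 - <<'E'
from h import *
p=current_ee_pos();print(proj("side",[p-[0,0,.081],p-[0,0,.015]]),"obs tip (244.2,146) guard (243.6,120.6)")
S=lambda X,Y:((X+.5)/5-.5+190,(Y+.5)/5-.5+100)
print("cheek tops L near,far R near,far (outer/inner corners)",[plane("side",*S(*q),.078).round(4) for q in((202,408),(290,392),(237,442),(330,425))])
T=lambda X,Y:((X+.5)/6.667-.5+160,(Y+.5)/6.667-.5+140)
print("right cheek top near-end top-cam",[plane("top",*T(*q),.078).round(4) for q in((312,412),(333,414),(198,410),(184,395))])
E
```

```text
[[244.31841093 145.96144137]
 [243.69354373 121.06859432]] obs tip (244.2,146) guard (243.6,120.6)
cheek tops L near,far R near,far (outer/inner corners) [array([0.4806, 0.2156, 0.078 ]), array([0.5292, 0.2047, 0.078 ]), array([0.4734, 0.1708, 0.078 ]), array([0.5234, 0.159 , 0.078 ])]
right cheek top near-end top-cam [array([0.476 , 0.1756, 0.078 ]), array([0.4752, 0.1684, 0.078 ]), array([0.4774, 0.2146, 0.078 ]), array([0.4826, 0.2194, 0.078 ])]
```

```bash
python3 - <<'E'
from h import *
move_l([*FG,.185],feed=.15)
print(move_l([*FG,.0975],feed=.05,guard=6),current_ee_pos(),current_ft_force())
print(move_l([*FG,.0925],feed=.015,guard=4),current_ee_pos(),current_ft_force(),current_time_s())
for n in("side",):cv2.imwrite(f"pics/{n}8.png",snapshot(n)[:,:,::-1])
crop(cv2.imread("pics/side8.png"),190,120,120,90,"k1.png")
E
```

```text
False [0.51081718 0.18905286 0.09780241] [ 0.07493586  0.28379208 -0.58233775]
True [0.51069055 0.18899651 0.09293235] [ 0.2755498  -0.48736517  4.38491324] 21.675
```

View pics/k1.png

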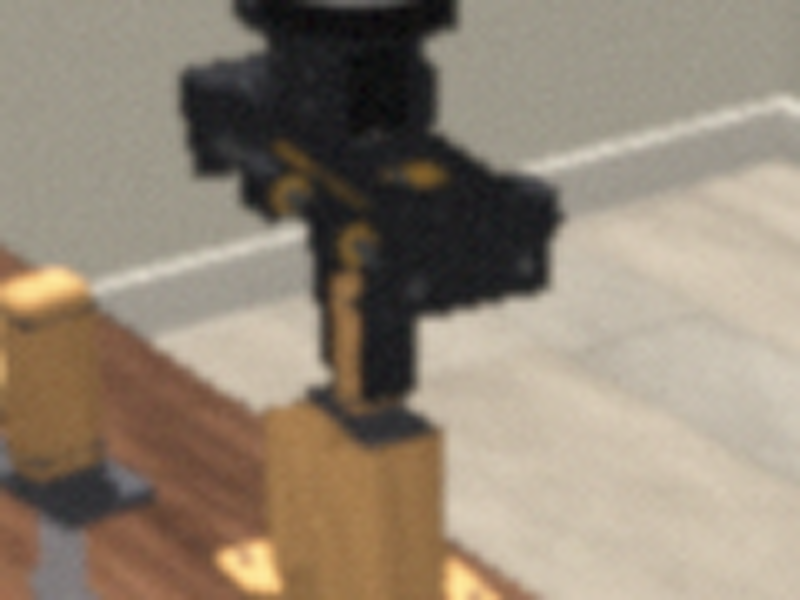

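The guard touched down at TCP z = 0.0929, the same height as the original grasp, and it lies flat on both cheeks. I release, retreat and check.

```bash
python3 - <<'E'
from h import *
gripper_to(1.0)
move_l([*FG,.22],feed=.15)
reach([.30,.40,.30],ori_down(FY,-1));dwell(.3)
print(current_time_s(),current_ee_pos())
for n in("side","top"):cv2.imwrite(f"pics/{n}9.png",snapshot(n)[:,:,::-1])
s=cv2.imread("pics/side9.png");t=cv2.imread("pics/top9.png")
a=cv2.resize(s[140:245,170:310],(400,300),interpolation=3);b=cv2.resize(t[160:250,170:290],(400,300),interpolation=3);c=cv2.resize(s[235:283,320:384],(400,300),interpolation=3);d=cv2.resize(t[150:270,230:390],(400,300),interpolation=3)
cv2.imwrite("pics/l.png",np.vstack([np.hstack([a,b]),np.hstack([c,d])]))
E
```

```text
25.3083 [0.30062343 0.39951264 0.29966435]
```

View pics/l.png

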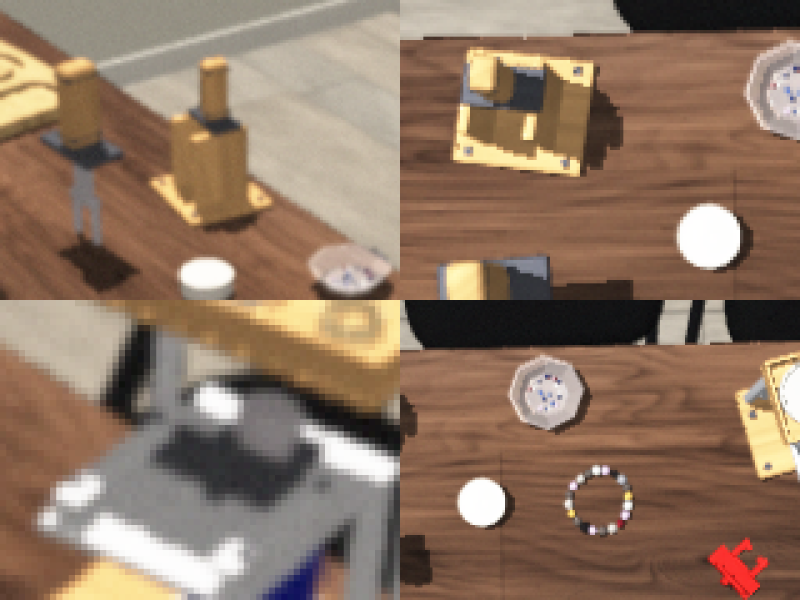

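View pics/side9.png

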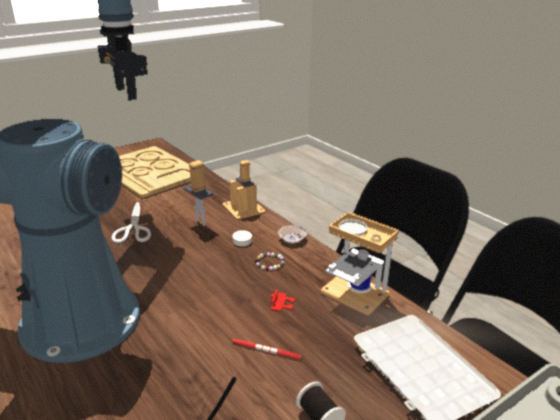

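```bash
python3 - <<'E'
from h import *
S=lambda X,Y:((X+.5)/12.5-.5+320,(Y+.5)/12.5-.5+235)
h=plane("side",*S(543,221),.097)
for q,z in(((425,400),.078),((425,400),.083),((425,365),.096)):
    d=plane("side",*S(*q),z)-h;print(q,z,(d@EX*1e3).round(1),(d@EY*1e3).round(1))
# predicted silhouettes at home vs 12 mm short, anchored on head
for k in(0,-.0065,-.012):
    b=h-[0,0,.097]
    print(k,((proj("side",[b+(-.036+k)*EX+EZ*.078,b+(-.036+k)*EX+EZ*.096,b+(-.03+k)*EX+.019*EY+EZ*.096,b+(-.03+k)*EX-.019*EY+EZ*.078])-[319.5,234.5])*12.5).round(0).tolist())
E
```

```text
(425, 400) 0.078 -30.8 1.7
(425, 400) 0.083 -37.2 -1.8
(425, 365) 0.096 -45.7 -5.8
0 [[417.0, 419.0], [426.0, 325.0], [343.0, 266.0], [541.0, 446.0]]
-0.0065 [[396.0, 438.0], [404.0, 343.0], [321.0, 284.0], [520.0, 465.0]]
-0.012 [[377.0, 453.0], [386.0, 359.0], [303.0, 299.0], [502.0, 481.0]]
```

```bash
python3 - <<'E'
from h import *
sign_off();print(current_time_s())
E
```

```text
the job is handed in; nothing more can be done
the job is handed in; nothing more can be done
```

I pushed the clip home with the smaller fork, hung the fork back in its rack, and handed the job in at about 25 s of the 53 s allowed. No verdict was reported.

- **Clip:** The push force rose to about 4 N and dropped off as the clip snapped. It then rose to about 6 N against the solid stop roughly 9–10 mm further on. In the last side picture the clip's fin and wall match the "home" outline anchored on the spindle head. They rule out positions 6.5 mm or more short, but at about 2 mm per pixel that picture cannot prove the 3.5 mm limit on its own.
- **Fork:** It hangs upright with its guard on both cheeks. It touched down at TCP z = 0.0929 m, the same height as at the grasp, and released at the same spot. I measured it up to about 10 mm along the rack from rack_top, inside the 22 mm limit.
- **Bystanders:** The dish, jar and bracelet look unmoved in the pictures. The gripper is clear of everything, and I saw no sign that it came near the clip.
- **Disagreement:** The two cameras differed by about 5 mm on the stand's position. I relied mainly on the top view, corrected by sighting the fork's tips. The prongs then went in either side of the fin.

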